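# Load a lug bracket on the pin of a drilling jig

### The job

Load the steel lug bracket into the drilling jig: foot plate flat on the bed with its long edge along the fence, the large hole fully down over the locating pin that stands in the bed's slot, and the plain tail end at the keeper. Find the pin gently, sliding the plate with a light hand and without forcing it, and once the bracket is down flat turn the keeper right round so that it lies straight across over the tail. Let go of everything and leave the other tools where they lie.

Things in the scene. Friction and masses are not known exactly. Their poses are not given: they have to be found in the camera images.
- jig: drilling jig, fixed: flat grey metal bed 120 x 238 x 12 mm. Origin on the worktop; z up, y along bed and fence (bed from y -112 to +126 mm, x -48 to +72), x square to the fence and toward it. Fence: dark steel bar 14 mm wide, 16 mm above the bed, straight face at x = +30.3 mm, from y -100 to +35 mm.
- slot_mid (a point): middle of the bed's slot, on the bed's top, axes as the jig's; at jig (0, -30, 12) mm. In the slot (8 x 46 mm, along y) stands a round steel pin, 10 mm thick, 7 mm high, top tapered to a 6 mm flat. It is bolted fast at x = 0, anywhere within 15 mm of this point along y: its place is not measured, see or feel it. Plate edge on the fence: hole 0.3 mm off the pin's line.
- bracket: loose steel lug bracket, 0.45 to 0.65 kg: foot plate 60 mm wide (x -30 to +30), 160 mm long (y -70 to +90), 6 mm thick, and a lug standing up across it. Origin on the plate's underside below the lug; z up, +y to the plain tail end (with two 5.5 mm screw holes), -y to the end with the one large hole. In the jig its axes point as the jig's do.
- bracket_grip (a point): centre of the bracket's lug, 36 mm above the plate's underside; the place to grasp. The lug is 10 mm thick along y, 36 mm wide along x and reaches from 6 to 56 mm above the underside, with an eye through its upper part.
- bracket_hole (a point): centre of the bracket's large round through hole, 12.5 mm across, on the plate's underside: at bracket x = 0, y = -30 mm (40 mm from the short end).
- keeper (a joint): angle of the keeper, a flat bar on a post behind the fence's left end, rad: 0 pointing along jig +y (clear), growing counter-clockwise from above, 1.57 pointing to jig -x, across the tail; stop at 1.6. Stays where left; turns with 1 N at the knob. Bar 16 mm wide, reaches 50 mm from the pivot; underside 8.5 mm above the bed, 2.5 mm over a plate lying flat.
- keeper_knob (a point): middle of the black finger knob on the keeper bar, 42 mm from the pivot: 16 mm thick, upright, from 13.5 to 41.5 mm above the bed (this point 28.5 mm above the bed).
- keeper_pivot (a point): axis of the keeper at the bar's underside, 8.5 mm above the bed: at jig x = 58 mm, y = 60 mm. A hex head of 17 mm stands there to 22.5 mm above the bed.
- cutters_blue: bystander: side cutters with blue handles, 52 x 169 x 14 mm, lying flat; origin below the middle
- tape_measure: bystander: yellow tape measure, 43 x 79 x 66 mm, standing; origin below the middle
- spanner_13: bystander: combination spanner, 36 x 210 x 7 mm, lying flat; origin below the middle

How it is judged:
By the outcome, as a careful person would: the job done as asked, in the order asked, and still so for the second after the job is handed in, with the robot touching nothing.
It also fails if it takes over 72 s, if anything falls off the work surface, if the arm or the gripper's body presses on something with over 40 N, if the wrist force passes 120 N, or if a joint passes its speed limit or range.

### The arm

A 6-joint arm with a two-finger parallel gripper is mounted at the origin on a cart in front of the work surface, level with it; the furniture and walls round the work are solid. World frame = base frame: x ahead of the robot, y to its left, z up, the work surface at z = 0. Lengths are in m, angles in rad, forces in N, time in s.
With the tool pointing down it reaches from about 0.375 to 0.9 m from the base axis. Payload 3.1 kg.
Tool frame: the origin (TCP) lies on the centre line of the jaws, within the pads' length; the fingertips stand 8 mm ahead of it and the grasp point (between the pads) lies 11 mm behind it; z points along the fingers, y is the line along which they close (so a half turn about z gives the same grasp; the last joint's range is limited). The gripper opens to 85 mm and grips with 20 to 120 N. Pads are 22 mm wide; open, the fingers measure 114 mm over their backs; the gripper's body (76 mm by 85 mm) begins 54 mm behind the grasp point. The pads swing forward as they close: fully open they stand 13 mm farther back than shut.
Start: joints at [0.935, 0.527, 1.433, -0, 1.181, -0.178], TCP at [0.276, 0.561, 0.211] pointing down, gripper open.
Joint ranges: [-3.08, 3.08], [-0.75, 2.2], [0.22, 2.44], [-1.43, 4.57], [0, 2.65], [-2.85, 2.85]. Speed limits (rad/s): [2.79, 2.79, 3.14, 3.14, 3.14, 3.14].

### API

Orientations are given as a unit quaternion [x, y, z, w].
In Python, from station import * gives the robot as it stands.
- The arm moves only by the tool play_rows, never from a script. Its argument "rows" is a list of rows, each a list of 3 entries, a list of its own where there are three numbers: the turn, a rotation vector about the tool's x, y, z in degrees, then the shift along the tool's x, y, z in mm, then the closure, from 0 (fully open) to 1 (shut). In form: [[[ax, ay, az], [dx, dy, dz], jaw], ...]. A call has 1 to 12 rows; each row shifts and turns the commanded pose from where the row before left it, along the tool's axes as they then stand; what a row does not reach is not made up. A row lasts 1/12 s, in which the tool goes at most 41.7 mm and 7.16 degrees, less where a joint would pass 70% of its speed; a pose out of reach is approached as far as the arm can. A call with a gripper value outside its range is refused whole. The fingers move at their own pace and stop on an object; "grip_force" is the grip in N (left out, the last holds). Time passes only in rows, so rows that do not move let the fingers close. It gives the time, the measured TCP pose, the force, the opening and the grip force at its end, in the units of the state.
- sense(): the state, without advancing time (a new reading comes with each control period).
- snapshot(name): name is "scene" or "top"; returns (picture, depth): 480x640x3 uint8, red, green, blue; 480x640 float32, m along the optical axis (not along the pixel's ray), 0 where there is no reading.
- get_calibration(name): a dict with "vfov" (degrees; the focal length in pixels is half the picture's height over the tangent of half this angle, whatever the lens; pixels are square), "cx", "cy" (the principal point, pixels), "k1" (the pictures are not rectified: a ray, as slopes to the right and down, at radius r is drawn at 1 + k1 r^2 times it, then the intrinsics apply), "xyz" and "attitude" of the camera in the world. Camera axes: x right, y down, z forward; pixel columns grow to the right and rows downward; lengths in m; the calibration is good to about 2 mm. A picture is of the moment at which its call begins. get_calibration takes no time and is no camera call.
- sign_off(): hands the job in; it is judged then, once.
The state is a dict: "t": time; "q": joint angles; "qd": joint speeds; "tau": joint torques, N m; "tcp_pos": TCP position; "tool_rot": TCP orientation; "force": force on the tool from outside, world axes, zero at the start; "ft_torque": the same for the moment, N m; "finger_gap": opening from 0.0 (shut) to 1.0 (fully open); "gripper_force": force on a finger pad.
Only numpy, scipy, OpenCV 4.12 (cv2) and the standard library are available. Lean on these libraries where they do the work, as an engineer would, in place of code of your own. Each camera call takes 0.05 s, during which the arm holds its last target. There are 200 camera calls.

## Working session

There is one attempt and no reset: what is moved stays moved. The work goes in short steps, Python scripts to look and compute and a tool call to move; the robot and the scene stay as the last step left them, time stands still between calls to the robot, and variables do not carry over. Pictures are saved under pics/ and viewed, at most 10 in all, crops included, and the job is handed in when it is done.

Besides the shell and the picture viewer there is one more tool, called after "Request:" by a JSON object that holds its "api" and its "payload", one argument or row to a line. play_rows: Moves the arm, as the interface text tells. Its arguments: {"type":"object","properties":{"rows":{"type":"array","items":{"type":"array"}},"grip_force":{"type":"number"}},"required":["rows"]}

```bash
mkdir -p pics; cat > h.py <<'E'
from station import *
import numpy as np, cv2
from scipy.spatial.transform import Rotation as R
def cam(n):
    c=get_calibration(n); f=240/np.tan(np.radians(c['vfov'])/2)
    a=np.array(c['attitude'],float)
    M=R.from_quat(a).as_matrix() if a.size==4 else a.reshape(3,3)
    return c,f,M,np.array(c['xyz'])
def ray(n,uv):
    c,f,M,o=cam(n); uv=np.atleast_2d(np.array(uv,float))
    d=(uv-[c['cx'],c['cy']])/f; s=d.copy()
    for _ in range(20): s=d/(1+c['k1']*(s**2).sum(1,keepdims=True))
    return o,np.c_[s,np.ones(len(s))]@M.T
def onz(n,uv,z):
    o,d=ray(n,uv); return o+d*((z-o[2])/d[:,2])[:,None]
def proj(n,P):
    c,f,M,o=cam(n); p=(np.atleast_2d(P)-o)@M; s=p[:,:2]/p[:,2:]
    return s*(1+c['k1']*(s**2).sum(1,keepdims=True))*f+[c['cx'],c['cy']]
def dep(n,D):
    v,u=np.mgrid[:480,:640]; o,d=ray(n,np.c_[u.ravel(),v.ravel()])
    return (o+d*D.ravel()[:,None]).reshape(480,640,3)
def save(n,name):
    p,D=snapshot(n); cv2.imwrite(f'pics/{name}.png',p[:,:,::-1]); np.save(f'pics/{name}.npy',D); return p,D
E
python3 -c "
from h import *
for n in('scene','top'):
    print(get_calibration(n)); save(n,n+'0')
print(sense())"
```

```text
{'vfov': 48.38983568315351, 'cx': 324.90872436382807, 'cy': 235.88075132184505, 'k1': -0.13768307401503904, 'xyz': array([-0.00499832, -0.60666657,  0.68452354]), 'attitude': array([ 0.84046423, -0.26316588,  0.13141865, -0.45507443])}
{'vfov': 45.708234026220126, 'cx': 320.31947784763304, 'cy': 235.66819611202996, 'k1': 0.06149761349801511, 'xyz': array([0.46251377, 0.15707968, 1.21193643]), 'attitude': array([-0.70295151,  0.71100643, -0.01289484,  0.01275751])}
{'t': 0.1, 'q': array([ 9.35502903e-01,  5.28387987e-01,  1.43377625e+00,  2.60899211e-05,
        1.18139960e+00, -1.78465142e-01]), 'qd': array([-3.84410067e-04, -1.75565414e-03, -1.63244224e-03,  1.65064873e-03,
        1.47163624e-03, -4.36297279e-05]), 'tau': array([-3.89102106e-04, -4.43311357e+01, -1.78583783e+01, -2.30768528e-04,
        3.90796762e-03, -2.69020859e-07]), 'tcp_pos': array([0.27522552, 0.56037804, 0.21012177]), 'tool_rot': array([ 2.26437865e-01,  9.74025113e-01, -9.00351551e-04, -4.01120796e-04]), 'force': array([-0.19302682, -0.10001147, -0.77824193]), 'ft_torque': array([-0.01373313, -0.00508227, -0.04740351]), 'gripper_force': 0.0, 'finger_gap': 1.0051925569348263}
```

View pics/top0.png

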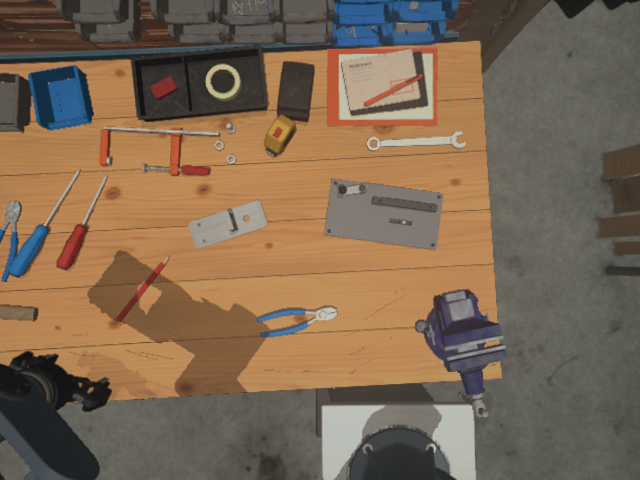

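View pics/scene0.png

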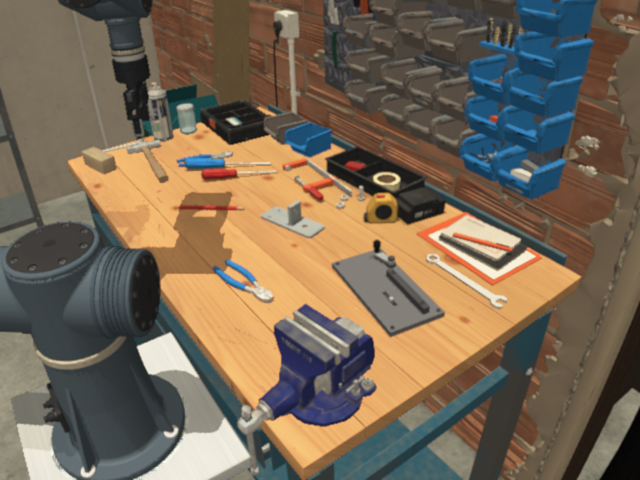

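```bash
cat >> h.py <<'E'
def rectof(n,p,box,z,lo,hi,sat):
    hsv=cv2.cvtColor(p,cv2.COLOR_RGB2HSV); x0,y0,x1,y1=box
    m=np.zeros((480,640),np.uint8)
    m[y0:y1,x0:x1]=((hsv[...,1]<sat)&(hsv[...,2]>lo)&(hsv[...,2]<hi))[y0:y1,x0:x1]*255
    m=cv2.morphologyEx(m,cv2.MORPH_CLOSE,np.ones((3,3)))
    c=max(cv2.findContours(m,cv2.RETR_EXTERNAL,cv2.CHAIN_APPROX_NONE)[0],key=cv2.contourArea)
    w=onz(n,c[:,0],z)[:,:2]
    return cv2.minAreaRect((w*1000).astype(np.float32)),m
E
cat > m.py <<'E'
from h import *
p=cv2.imread('pics/top0.png')[:,:,::-1].copy()
hsv=cv2.cvtColor(p,cv2.COLOR_RGB2HSV)
for u,v in [(205,232),(255,212),(350,220),(390,235),(300,230),(341,189)]: print((u,v),hsv[v,u])
rj,m1=rectof('top',p,(310,165,460,260),.012,0,255,70)
rb,m2=rectof('top',p,(175,190,280,255),.006,0,255,70)
print(rj,rb)
o=p[:,:,::-1].copy()
for m in(m1,m2): cv2.drawContours(o,cv2.findContours(m,0,1)[0],-1,(0,255,0),1)
a=cv2.resize(o[170:260,320:450],None,fx=5,fy=5,interpolation=cv2.INTER_CUBIC)
cv2.imwrite('pics/crj.png',cv2.resize(o[165:260,180:450],(800,281),interpolation=cv2.INTER_CUBIC))
E
python3 m.py
```

```text
(205, 232) [ 19  22 159]
(255, 212) [ 21  25 166]
(350, 220) [ 12  29 130]
(390, 235) [ 13  28 129]
(300, 230) [ 14 139 184]
(341, 189) [11 76 64]
((551.3085327148438, 23.087326049804688), (237.2144317626953, 119.94144439697266), 81.57417297363281) ((533.610595703125, 352.735107421875), (60.093196868896484, 159.6038360595703), 17.540475845336914)
```

View pics/crj.png

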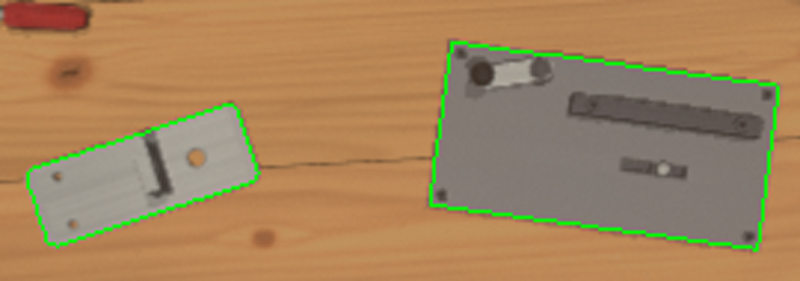

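```bash
cat >> h.py <<'E'
def pose(): 
    s=sense(); return s['tcp_pos'],R.from_quat(s['tool_rot']),s
def need(P,ang):
    """tool turn (deg about z) and shift (mm, before turn, tool axes) to reach P with tool y at world angle ang deg"""
    p,r,s=pose(); y=r.as_matrix()[:,1]; a=np.degrees(np.arctan2(y[1],y[0]))
    print('t',s['t'],'turnz',-(((ang-a)+180)%360-180),'shift',np.round((r.inv().apply(np.array(P)-p))*1000,1),'q',np.round(s['q'],2),'F',np.round(s['force'],1),'gap',s['finger_gap'],'zax',r.as_matrix()[:,2].round(4))
JO=np.array([.5384,.0179]); JY=-8.43
def jig(x,y,z=0):
    c,s=np.cos(np.radians(JY)),np.sin(np.radians(JY)); return np.array([JO[0]+c*x-s*y,JO[1]+s*x+c*y,z])
def tojig(P):
    c,s=np.cos(np.radians(JY)),np.sin(np.radians(JY)); d=np.array(P)[...,:2]-JO; return np.stack([c*d[...,0]+s*d[...,1],-s*d[...,0]+c*d[...,1]],-1)*1000
E
sed -i 's/def jig(x,y,z=0):/def jig(x,y,z=0):\n    x,y=x\/1000,y\/1000/' h.py
cat > m2.py <<'E'
from h import *
p=cv2.imread('pics/top0.png'); g=cv2.cvtColor(p,cv2.COLOR_BGR2GRAY)
print(g[215:229,386:418])
w=proj('top',[jig(0,-30,.012),jig(0,-53,.012),jig(0,-7,.012)]); print('slot',w)
yy,xx=np.mgrid[217:228,398:410]; s=g[217:228,398:410].astype(float); s=np.clip(s-145,0,None)
uv=[(s*xx).sum()/s.sum(),(s*yy).sum()/s.sum()]; print(uv,tojig(onz('top',uv,.019)))
m=(g<75).astype(np.uint8); m2=np.zeros_like(m); m2[212:232,384:416]=m[212:232,384:416]
v,u=np.nonzero(m2); print('slot dark',tojig(onz('top',np.c_[u,v],.012)).min(0),tojig(onz('top',np.c_[u,v],.012)).max(0))
hsv=cv2.cvtColor(p,cv2.COLOR_BGR2HSV)
need([.5366,.3432,.12],107.54)
E
python3 m2.py
```

```text
[[124 122 122 122 121 122 122 123 123 123 122 122 123 121 123 123 123 121
  123 122 122 122 122 122 122 122 121 122 123 122 122 121]
 [123 122 122 124 123 124 123 123 122 122 122 121 122 122 122 123 123 122
  122 123 123 123 122 122 123 122 122 121 122 122 121 121]
 [124 123 123 123 122 121 121 122 123 123 122 123 123 121 122 123 121 122
  121 122 122 122 122 123 121 122 121 122 123 123 122 122]
 [123 123 123 114  99 100 106 111 116 116 123 123 121 122 123 122 121 120
  121 123 123 122 123 122 122 121 122 123 122 123 123 122]
 [124 124 122 108  94  92  89  90  95  90  94  96  98 100 110 116 112  94
  101 118 121 122 122 123 123 122 122 122 122 121 121 122]
 [124 124 122 104  91  88  89  90  91  88  91  88  89  76  86  91 104 124
  125 105  98 109 115 116 117 120 121 123 121 122 122 122]
 [125 125 121 101  88  88  88  88  88  88  89  88  85  69  81  84 132 152
  150 133  92  85  89  92  87  90 116 122 122 123 123 123]
 [124 124 120 102  86  80  78  78  75  74  76  86  74  72  86  89 143 163
  159 140  92  83  87  86  72  79 120 124 123 123 124 123]
 [123 123 123 120 117 114 108 106  9
[... 489 characters left out ...]
3 123]
 [123 123 124 124 122 124 124 122 122 122 123 123 123 123 123 122 123 123
  123 123 123 123 123 122 122 123 123 122 122 123 122 123]
 [122 123 123 123 122 123 123 123 122 122 123 121 122 122 123 122 122 123
  123 122 124 122 122 123 123 124 123 122 121 123 122 122]]
slot [[400.04007793 221.5147362 ]
 [410.8902804  222.98476988]
 [389.20239085 220.04527946]]
[np.float64(403.38775510204084), np.float64(221.85714285714286)] [[ -0.32543908 -36.11415079]]
slot dark [ -2.65959016 -51.4256094 ] [  1.80811503 -19.63016351]
t 0.1 turnz -43.714880684544084 shift [-330.4  -79.4   90.2] q [ 0.94  0.53  1.43  0.    1.18 -0.18] F [-0.2 -0.1 -0.8] gap 1.0051925569348263 zax [-0.0012 -0.0016 -1.    ]
```

Request:
{"api": "play_rows", "payload": {
  "rows": [
    [[0, 0, 0], [-14, -3.4, 4], 0],
    [[0, 0, 0], [-27, -6.5, 7.5], 0],
    [[0, 0, 0], [-31, -7.4, 8], 0],
    [[0, 0, 0], [-31, -7.4, 8], 0],
    [[0, 0, 0], [-31, -7.4, 8], 0],
    [[0, 0, 0], [-31, -7.4, 8], 0],
    [[0, 0, 0], [-31, -7.4, 8], 0],
    [[0, 0, 0], [-31, -7.4, 8], 0],
    [[0, 0, 0], [-31, -7.4, 8], 0],
    [[0, 0, 0], [-31, -7.4, 8], 0],
    [[0, 0, 0], [-27, -6.5, 7.5], 0],
    [[0, 0, 0], [-14, -3.3, 4], 0]
  ]
}}

```text
t: 1.1
tcp_pos: [0.5396, 0.3409, 0.1225]
tool_rot: [0.228, 0.974, -0.001, 0.0]
force: [0.3, 0.3, -0.5]
finger_gap: 0.997
gripper_force: 0.0
```

Request:
{"api": "play_rows", "payload": {
  "rows": [
    [[0, 0, -4], [0, 0, 0], 0],
    [[0, 0, -6], [0, 0, 0], 0],
    [[0, 0, -6], [0, 0, 0], 0],
    [[0, 0, -6], [0, 0, 0], 0],
    [[0, 0, -6], [0, 0, 0], 0],
    [[0, 0, -6], [0, 0, 0], 0],
    [[0, 0, -6], [0, 0, 0], 0],
    [[0, 0, -3.7], [0, 0, 0], 0],
    [[0, 0, 0], [0, 0, 0], 0],
    [[0, 0, 0], [0, 0, 0], 0]
  ]
}}

```text
t: 1.93
tcp_pos: [0.5366, 0.3444, 0.1238]
tool_rot: [-0.152, 0.988, -0.0, -0.0]
force: [-0.1, 0.1, -0.2]
finger_gap: 0.997
gripper_force: 0.0
```

```bash
python3 -c "
from h import *
need([.5366,.3432,.025],107.54)
save('scene','s1')
cv2.imwrite('pics/s1c.png',cv2.resize(cv2.imread('pics/s1.png')[120:260,210:390],(720,560)))"
```

```text
t 1.9333 turnz -0.10088657278390656 shift [ 0.3 -1.1 98.8] q [ 0.4   0.65  1.48  0.    1.02 -1.48] F [-0.1  0.1 -0.2] gap 0.9968366522382548 zax [-7.e-04 -2.e-04 -1.e+00]
```

View pics/s1c.png

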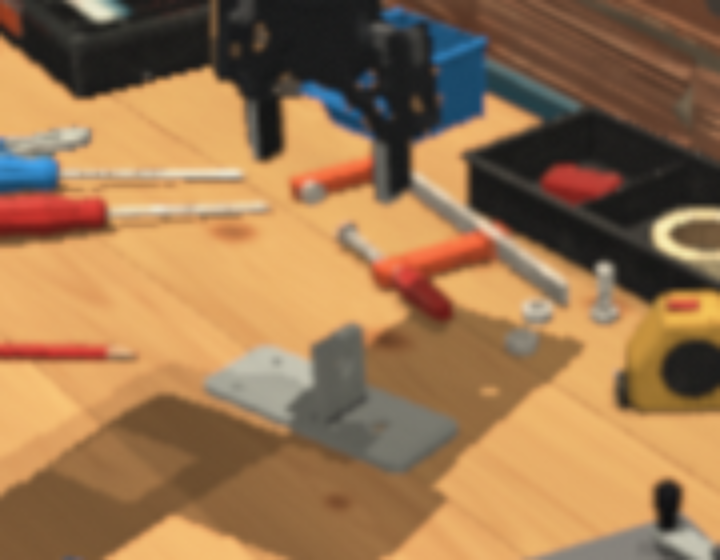

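The gripper stands over the bracket, and its fingers straddle the lug along the bracket's length. I'm descending to grasp it.

Request:
{"api": "play_rows", "payload": {
  "rows": [
    [[0, 0, 0], [0, -1, 6], 0],
    [[0, 0, 0], [0, 0, 12], 0],
    [[0, 0, 0], [0, 0, 14], 0],
    [[0, 0, 0], [0, 0, 14], 0],
    [[0, 0, 0], [0, 0, 14], 0],
    [[0, 0, 0], [0, 0, 14], 0],
    [[0, 0, 0], [0, 0, 12], 0],
    [[0, 0, 0], [0, 0, 7], 0],
    [[0, 0, 0], [0, 0, 4], 0],
    [[0, 0, 0], [0, 0, 1], 0],
    [[0, 0, 0], [0, 0, 0], 0]
  ]
}}

```text
t: 2.9
tcp_pos: [0.5374, 0.3437, 0.0259]
tool_rot: [-0.152, 0.988, 0.0, 0.0]
force: [-0.0, 0.2, 0.5]
finger_gap: 0.999
gripper_force: 0.0
```

Request:
{"api": "play_rows", "payload": {
  "rows": [
    [[0, 0, 0], [0, 0, 0], 0.5],
    [[0, 0, 0], [0, 0, 0], 0.7],
    [[0, 0, 0], [0, 0, 0], 0.8],
    [[0, 0, 0], [0, 0, 0], 0.85],
    [[0, 0, 0], [0, 0, 0], 0.9],
    [[0, 0, 0], [0, 0, 0], 0.95],
    [[0, 0, 0], [0, 0, 0], 1],
    [[0, 0, 0], [0, 0, 0], 1],
    [[0, 0, 0], [0, 0, 0], 1],
    [[0, 0, 0], [0, 0, 0], 1],
    [[0, 0, 0], [0, 0, 0], 1],
    [[0, 0, 0], [0, 0, 0], 1]
  ],
  "grip_force": 50
}}

```text
t: 3.9
tcp_pos: [0.5373, 0.3438, 0.0264]
tool_rot: [-0.152, 0.988, 0.0, 0.0]
force: [-0.2, 1.8, 6.2]
finger_gap: 0.097
gripper_force: 52.8
```

Request:
{"api": "play_rows", "payload": {
  "rows": [
    [[0, 0, 0], [0, 0, -2], 1],
    [[0, 0, 0], [0, 0, -4], 1],
    [[0, 0, 0], [0, 0, -8], 1],
    [[0, 0, 0], [0, 0, -12], 1],
    [[0, 0, 0], [0, 0, -15], 1],
    [[0, 0, 0], [0, 0, -15], 1],
    [[0, 0, 0], [0, 0, -15], 1],
    [[0, 0, 0], [0, 0, -12], 1],
    [[0, 0, 0], [0, 0, -8], 1],
    [[0, 0, 0], [0, 0, -4], 1],
    [[0, 0, 0], [0, 0, 0], 1]
  ]
}}

```text
t: 4.82
tcp_pos: [0.5378, 0.3438, 0.1222]
tool_rot: [-0.152, 0.988, 0.0, 0.001]
force: [0.8, 0.2, -6.1]
finger_gap: 0.093
gripper_force: 51.5
```

```bash
python3 -c "
from h import *
need(jig(-5,-6,.12),81.57)"
```

```text
t 4.8167 turnz 25.95513768440145 shift [ 104.7 -314.1    1.9] q [ 0.39  0.65  1.48 -0.    1.01 -1.48] F [ 0.8  0.2 -6.1] gap 0.0934773031530259 zax [ 1.8e-03  7.0e-04 -1.0e+00]
```

Request:
{"api": "play_rows", "payload": {
  "rows": [
    [[0, 0, 0], [2.5, -7.5, 0], 1],
    [[0, 0, 0], [5, -15, 0], 1],
    [[0, 0, 0], [8, -24, 0], 1],
    [[0, 0, 0], [10, -30, 0], 1],
    [[0, 0, 0], [11, -33, 0], 1],
    [[0, 0, 0], [11, -33, 0], 1],
    [[0, 0, 0], [11, -33, 0], 1],
    [[0, 0, 0], [11, -33, 0], 1],
    [[0, 0, 0], [11, -33, 0], 1],
    [[0, 0, 0], [10, -30, 0], 1],
    [[0, 0, 0], [8, -24, 0], 1],
    [[0, 0, 0], [4, -12, 0], 1]
  ]
}}

```text
t: 5.82
tcp_pos: [0.5311, 0.015, 0.1204]
tool_rot: [-0.151, 0.989, -0.001, -0.001]
force: [0.1, 0.8, -5.8]
finger_gap: 0.097
gripper_force: 51.5
```

Request:
{"api": "play_rows", "payload": {
  "rows": [
    [[0, 0, 2], [2.2, -6.6, 0], 1],
    [[0, 0, 5], [0, 0, 0], 1],
    [[0, 0, 5], [0, 0, 0], 1],
    [[0, 0, 5], [0, 0, 0], 1],
    [[0, 0, 5], [0, 0, 0], 1],
    [[0, 0, 3], [0, 0, 0], 1],
    [[0, 0, 1], [0, 0, 0], 1],
    [[0, 0, 0], [0, 0, 0], 1],
    [[0, 0, 0], [0, 0, 0], 1],
    [[0, 0, 0], [0, 0, 0], 1]
  ]
}}

```text
t: 6.65
tcp_pos: [0.5318, 0.0128, 0.1209]
tool_rot: [0.073, 0.997, 0.0, -0.0]
force: [0.1, 0.4, -5.5]
finger_gap: 0.094
gripper_force: 51.4
```

```bash
cat > j.py <<'E'
from h import *
p,r,s=pose(); y=r.as_matrix()[:,1]
print('jig tcp',tojig(p).round(2),'z',p[2]*1000,'yaw err',np.degrees(np.arctan2(y[1],y[0]))-90-JY,'zax',r.as_matrix()[:,2].round(4),'F jig',(R.from_euler('z',-JY,degrees=True).apply(s['force'])).round(2),'M',s['ft_torque'].round(2))
E
cat j.py > j2.py; cat >> j2.py <<'E'
save('top','t2'); save('scene','s2')
im=cv2.imread('pics/s2.png')[190:350,280:500]
cv2.imwrite('pics/s2c.png',cv2.resize(im,(770,560),interpolation=cv2.INTER_CUBIC))
# plate corners seen from top, plate top at z
pt=cv2.imread('pics/t2.png')[:,:,::-1].copy()
E
python3 j2.py
```

```text
jig tcp [-5.74 -6.  ] z 120.90411466341416 yaw err 0.004215692606088339 zax [-4.e-04  1.e-04 -1.e+00] F jig [ 0.08  0.42 -5.5 ] M [-0.04 -0.08 -0.02]
```

View pics/s2c.png

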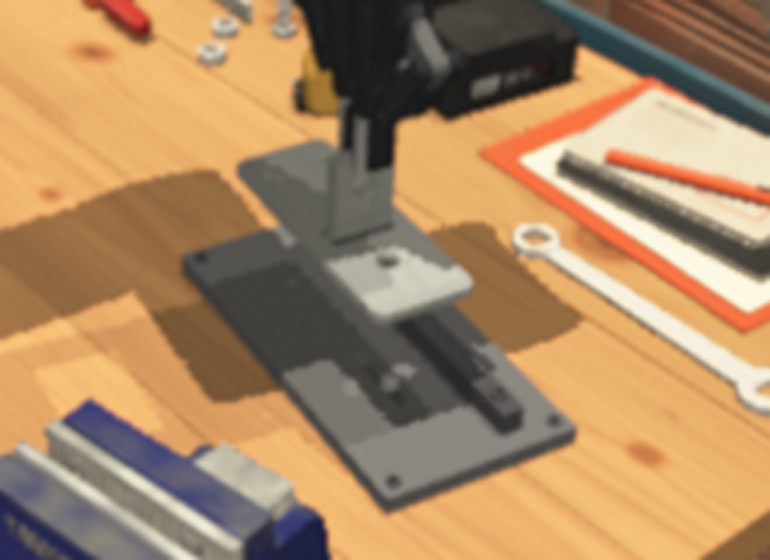

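Request:
{"api": "play_rows", "payload": {
  "rows": [
    [[0, 0, 0], [0, 0, 4], 1],
    [[0, 0, 0], [0, 0, 8], 1],
    [[0, 0, 0], [0, 0, 10], 1],
    [[0, 0, 0], [0, 0, 11], 1],
    [[0, 0, 0], [0, 0, 11], 1],
    [[0, 0, 0], [0, 0, 10], 1],
    [[0, 0, 0], [0, 0, 8], 1],
    [[0, 0, 0], [0, 0, 6], 1],
    [[0, 0, 0], [0, 0, 3], 1],
    [[0, 0, 0], [0, 0, 1], 1],
    [[0, 0, 0], [0, 0, 0], 1],
    [[0, 0, 0], [0, 0, 0], 1]
  ]
}}

```text
t: 7.75
tcp_pos: [0.5325, 0.0125, 0.0493]
tool_rot: [0.074, 0.997, -0.0, 0.0]
force: [0.1, 0.0, -4.6]
finger_gap: 0.095
gripper_force: 51.4
```

Request:
{"api": "play_rows", "payload": {
  "rows": [
    [[0, 0, 0], [-1.5, 0, 0], 1],
    [[0, 0, 0], [-1.5, 0, 0], 1],
    [[0, 0, 0], [-1, 0, 0], 1],
    [[0, 0, 0], [-0.5, 0, 0], 1],
    [[0, 0, 0], [0, 0, 0], 1],
    [[0, 0, 0], [0, 0, 0], 1]
  ]
}}

```text
t: 8.25
tcp_pos: [0.5365, 0.0119, 0.0491]
tool_rot: [0.074, 0.997, -0.0, 0.0]
force: [0.2, -0.3, -6.0]
finger_gap: 0.097
gripper_force: 51.4
```

```bash
python3 j.py
```

```text
jig tcp [-0.96 -6.24] z 49.086541545514315 yaw err -0.04373767050204691 zax [ 1.e-04 -0.e+00 -1.e+00] F jig [ 0.23 -0.24 -6.04] M [-0.02  0.02 -0.01]
```

Request:
{"api": "play_rows", "payload": {
  "rows": [
    [[0, 0, 0], [-0.5, 0, 0], 1],
    [[0, 0, 0], [-0.5, 0, 0], 1],
    [[0, 0, 0], [0, 0, 0], 1],
    [[0, 0, 0], [0, 0, 0], 1]
  ]
}}

```text
t: 8.58
tcp_pos: [0.5375, 0.0117, 0.049]
tool_rot: [0.074, 0.997, -0.0, 0.0]
force: [0.2, -0.1, -5.7]
finger_gap: 0.093
gripper_force: 51.4
```

Request:
{"api": "play_rows", "payload": {
  "rows": [
    [[0, 0, 0], [-0.5, 0, 0], 1],
    [[0, 0, 0], [0, 0, 0], 1],
    [[0, 0, 0], [0, 0, 0], 1]
  ]
}}

```text
t: 8.83
tcp_pos: [0.538, 0.0117, 0.049]
tool_rot: [0.074, 0.997, -0.0, 0.0]
force: [0.6, 0.8, -6.1]
finger_gap: 0.099
gripper_force: 51.4
```

Request:
{"api": "play_rows", "payload": {
  "rows": [
    [[0, 0, 0], [-0.5, 0, 0], 1],
    [[0, 0, 0], [0, 0, 0], 1],
    [[0, 0, 0], [0, 0, 0], 1]
  ]
}}

```text
t: 9.08
tcp_pos: [0.5385, 0.0116, 0.049]
tool_rot: [0.074, 0.997, 0.0, -0.0]
force: [0.6, -0.1, -5.8]
finger_gap: 0.097
gripper_force: 51.4
```

```bash
python3 j.py
```

```text
jig tcp [ 0.98 -6.23] z 48.98883354117804 yaw err -0.04279911309279072 zax [-1.e-04  0.e+00 -1.e+00] F jig [ 0.6  -0.05 -5.81] M [-0.05 -0.02 -0.01]
```

Request:
{"api": "play_rows", "payload": {
  "rows": [
    [[0, 0, 0], [-0.4, 0, 0], 1],
    [[0, 0, 0], [0, 0, 0], 1],
    [[0, 0, 0], [0, 0, 0], 1]
  ]
}}

```text
t: 9.33
tcp_pos: [0.5386, 0.0116, 0.049]
tool_rot: [0.074, 0.997, 0.0, -0.0]
force: [-0.8, -0.3, -6.0]
finger_gap: 0.094
gripper_force: 51.5
```

Request:
{"api": "play_rows", "payload": {
  "rows": [
    [[0, 0, 0], [-0.4, 0, 0], 1],
    [[0, 0, 0], [0, 0, 0], 1],
    [[0, 0, 0], [0, 0, 0], 1]
  ]
}}

```text
t: 9.58
tcp_pos: [0.5387, 0.0116, 0.0489]
tool_rot: [0.074, 0.997, 0.0, -0.001]
force: [-1.5, 0.0, -5.1]
finger_gap: 0.095
gripper_force: 51.5
```

Request:
{"api": "play_rows", "payload": {
  "rows": [
    [[0, 0, 0], [-0.4, 0, 0], 1],
    [[0, 0, 0], [0, 0, 0], 1],
    [[0, 0, 0], [0, 0, 0], 1]
  ]
}}

```text
t: 9.83
tcp_pos: [0.5388, 0.0116, 0.0489]
tool_rot: [0.074, 0.997, 0.0, -0.001]
force: [-2.6, 0.5, -2.7]
finger_gap: 0.098
gripper_force: 51.7
```

```bash
python3 j.py
```

```text
jig tcp [ 1.32 -6.2 ] z 48.9347013847945 yaw err -0.037737039558329855 zax [-1.8e-03  3.0e-04 -1.0e+00] F jig [-2.63  0.08 -2.71] M [-0.09  0.6   0.04]
```

Request:
{"api": "play_rows", "payload": {
  "rows": [
    [[0, 0, 0], [1.5, 0, 0], 1],
    [[0, 0, 0], [0, 0, 1], 1],
    [[0, 0, 0], [0, 0, 1], 1],
    [[0, 0, 0], [0, 0, 1], 1],
    [[0, 0, 0], [0, 0, 0], 1],
    [[0, 0, 0], [0, 0, 0], 1]
  ]
}}

```text
t: 10.33
tcp_pos: [0.5386, 0.0115, 0.0459]
tool_rot: [0.074, 0.997, -0.0, 0.0]
force: [-1.5, 0.5, -6.6]
finger_gap: 0.095
gripper_force: 51.4
```

Request:
{"api": "play_rows", "payload": {
  "rows": [
    [[0, 0, 0], [0, 0, 0.7], 1],
    [[0, 0, 0], [0, 0, 0.7], 1],
    [[0, 0, 0], [0, 0, 0], 1],
    [[0, 0, 0], [0, 0, 0], 1]
  ]
}}

```text
t: 10.67
tcp_pos: [0.5385, 0.0116, 0.0446]
tool_rot: [0.074, 0.997, -0.0, 0.0]
force: [0.1, 0.0, -6.3]
finger_gap: 0.092
gripper_force: 51.4
```

```bash
python3 j.py
```

```text
jig tcp [ 0.99 -6.26] z 44.564551548659395 yaw err -0.04668117572067132 zax [ 5.e-04 -1.e-04 -1.e+00] F jig [ 0.06  0.02 -6.32] M [-0.03  0.1  -0.05]
```

Request:
{"api": "play_rows", "payload": {
  "rows": [
    [[0, 0, 0], [0.3, 0, 0.7], 1],
    [[0, 0, 0], [0, 0, 0.7], 1],
    [[0, 0, 0], [0, 0, 0], 1],
    [[0, 0, 0], [0, 0, 0], 1]
  ]
}}

```text
t: 11.0
tcp_pos: [0.5381, 0.0116, 0.0432]
tool_rot: [0.074, 0.997, -0.0, 0.0]
force: [-0.4, 0.7, -5.3]
finger_gap: 0.094
gripper_force: 51.4
```

```bash
python3 j.py
```

```text
jig tcp [ 0.65 -6.24] z 43.21937956911289 yaw err -0.04482668451573346 zax [ 5.e-04 -1.e-04 -1.e+00] F jig [-0.45  0.61 -5.31] M [-0.06 -0.01 -0.01]
```

Request:
{"api": "play_rows", "payload": {
  "rows": [
    [[0, 0, 0], [0, 0, 0.7], 1],
    [[0, 0, 0], [0, 0, 0.6], 1],
    [[0, 0, 0], [0, 0, 0], 1],
    [[0, 0, 0], [0, 0, 0], 1]
  ]
}}

```text
t: 11.33
tcp_pos: [0.5379, 0.0117, 0.0419]
tool_rot: [0.074, 0.997, -0.0, -0.0]
force: [-0.2, -1.1, -5.6]
finger_gap: 0.101
gripper_force: 51.4
```

Request:
{"api": "play_rows", "payload": {
  "rows": [
    [[0, 0, 0], [0, 0, 0.6], 1],
    [[0, 0, 0], [0, 0, 0.6], 1],
    [[0, 0, 0], [0, 0, 0], 1],
    [[0, 0, 0], [0, 0, 0], 1]
  ]
}}

```text
t: 11.67
tcp_pos: [0.5378, 0.0117, 0.0406]
tool_rot: [0.074, 0.997, 0.0, -0.0]
force: [0.3, 0.1, -5.8]
finger_gap: 0.098
gripper_force: 51.4
```

```bash
python3 j.py
```

```text
jig tcp [ 0.33 -6.23] z 40.64298039734119 yaw err -0.040811927653074065 zax [-2.e-04  0.e+00 -1.e+00] F jig [ 0.25  0.12 -5.77] M [-0.06 -0.03  0.02]
```

Request:
{"api": "play_rows", "payload": {
  "rows": [
    [[0, 0, 0], [0, 0, 0.6], 1],
    [[0, 0, 0], [0, 0, 0.6], 1],
    [[0, 0, 0], [0, 0, 0], 1],
    [[0, 0, 0], [0, 0, 0], 1]
  ]
}}

```text
t: 12.0
tcp_pos: [0.5378, 0.0117, 0.0395]
tool_rot: [0.074, 0.997, 0.0, -0.0]
force: [0.2, -0.7, -6.1]
finger_gap: 0.096
gripper_force: 51.4
```

Request:
{"api": "play_rows", "payload": {
  "rows": [
    [[0, 0, 0], [0, 0, 0.5], 1],
    [[0, 0, 0], [0, 0, 0.4], 1],
    [[0, 0, 0], [0, 0, 0], 1],
    [[0, 0, 0], [0, 0, 0], 1]
  ]
}}

```text
t: 12.33
tcp_pos: [0.5379, 0.0117, 0.0386]
tool_rot: [0.074, 0.997, -0.0, 0.0]
force: [0.5, -0.9, -5.0]
finger_gap: 0.098
gripper_force: 51.5
```

```bash
python3 j.py
```

```text
jig tcp [ 0.44 -6.24] z 38.63382323489241 yaw err -0.04080060419874343 zax [ 1.e-04 -0.e+00 -1.e+00] F jig [ 0.65 -0.78 -5.03] M [-0.06 -0.03 -0.04]
```

Request:
{"api": "play_rows", "payload": {
  "rows": [
    [[0, 0, 0], [-0.5, 0, 0], 1],
    [[0, 0, 0], [-0.4, 0, 0], 1],
    [[0, 0, 0], [0, 0, 0], 1],
    [[0, 0, 0], [0, 0, 0], 1]
  ]
}}

```text
t: 12.67
tcp_pos: [0.5385, 0.0116, 0.0386]
tool_rot: [0.074, 0.997, 0.0, -0.0]
force: [-0.2, -0.7, -5.3]
finger_gap: 0.097
gripper_force: 51.5
```

Request:
{"api": "play_rows", "payload": {
  "rows": [
    [[0, 0, 0], [0, 0, 0.3], 1],
    [[0, 0, 0], [0, 0, 0.3], 1],
    [[0, 0, 0], [0, 0, 0], 1],
    [[0, 0, 0], [0, 0, 0], 1]
  ]
}}

```text
t: 13.0
tcp_pos: [0.5385, 0.0116, 0.0385]
tool_rot: [0.074, 0.997, -0.0, -0.0]
force: [-2.7, -0.8, 2.6]
finger_gap: 0.098
gripper_force: 52.3
```

```bash
python3 j.py
```

```text
jig tcp [ 1.01 -6.26] z 38.452156114853494 yaw err -0.03400660336426853 zax [-4.e-04 -1.e-04 -1.e+00] F jig [-2.57 -1.23  2.64] M [-0.05  0.48 -0.01]
```

Request:
{"api": "play_rows", "payload": {
  "rows": [
    [[0, 0, 0], [0.3, 0, -0.3], 0.8],
    [[0, 0, 0], [0, 0, 0], 0.7],
    [[0, 0, 0], [0, 0, 0], 0.6],
    [[0, 0, 0], [0, 0, 0], 0.5],
    [[0, 0, 0], [0, 0, 0], 0.5],
    [[0, 0, 0], [0, 0, 0], 0.5],
    [[0, 0, 0], [0, 0, -4], 0.5],
    [[0, 0, 0], [0, 0, -8], 0.5],
    [[0, 0, 0], [0, 0, -12], 0.5],
    [[0, 0, 0], [0, 0, -15], 0.5],
    [[0, 0, 0], [0, 0, -15], 0.5],
    [[0, 0, 0], [0, 0, -12], 0.5]
  ]
}}

```text
t: 14.0
tcp_pos: [0.5389, 0.0116, 0.106]
tool_rot: [0.074, 0.997, -0.0, 0.001]
force: [0.2, 1.2, -0.4]
finger_gap: 0.501
gripper_force: 0.0
```

Request:
{"api": "play_rows", "payload": {
  "rows": [
    [[0, 0, 0], [-10, 18, -8], 0.5],
    [[0, 0, 0], [-12, 24, -4], 0.5],
    [[0, 0, 0], [-12, 24, 0], 0.5],
    [[0, 0, 0], [-12, 24, 0], 0.5],
    [[0, 0, 0], [-7, 14, 0], 0.5],
    [[0, 0, 6], [-4, 4, 0], 0.5],
    [[0, 0, 7], [0, 0, 0], 0.5],
    [[0, 0, 7], [0, 0, 0], 0.5],
    [[0, 0, 7], [0, 0, 0], 0.5],
    [[0, 0, 7], [0, 0, 0], 0.5],
    [[0, 0, 7], [0, 0, 0], 0.5],
    [[0, 0, 7], [0, 0, 0], 0.5]
  ]
}}

```text
t: 15.0
tcp_pos: [0.6108, 0.1101, 0.1171]
tool_rot: [0.476, 0.88, 0.0, 0.0]
force: [-0.2, 0.7, 0.4]
finger_gap: 0.499
gripper_force: 0.0
```

Request:
{"api": "play_rows", "payload": {
  "rows": [
    [[0, 0, 7], [0, 0, 0], 0.5],
    [[0, 0, 7], [0, 0, 0], 0.5],
    [[0, 0, 7], [0, 0, 0], 0.5],
    [[0, 0, 7], [0, 0, 0], 0.5],
    [[0, 0, 7], [0, 0, 0], 0.5],
    [[0, 0, 7], [0, 0, 0], 0.5],
    [[0, 0, 0], [0, 0, 0], 0.5],
    [[0, 0, 0], [0, 0, 0], 0.5]
  ]
}}

```text
t: 15.67
tcp_pos: [0.6108, 0.11, 0.1169]
tool_rot: [0.756, 0.654, 0.0, 0.0]
force: [0.1, -0.8, 0.1]
finger_gap: 0.5
gripper_force: 0.0
```

```bash
cat > k.py <<'E'
from h import *
p0=cv2.imread('pics/top0.png'); g=cv2.cvtColor(p0,cv2.COLOR_BGR2GRAY)
sub=np.zeros((480,640),np.uint8); sub[180:198,334:352]=(g[180:198,334:352]<50)
v,u=np.nonzero(sub); print('knob px',u.mean(),v.mean(),len(u),tojig(onz('top',[[u.mean(),v.mean()]],.047)),proj('top',[jig(58,102,.0535)]))
need(jig(58,102,.095),-8.43)
save('scene','s3')
im=cv2.imread('pics/s3.png')[190:350,280:500]
cv2.imwrite('pics/s3c.png',cv2.resize(im,(770,560),interpolation=cv2.INTER_CUBIC))
E
python3 k.py; python3 j.py
```

```text
knob px nan nan 0 [[nan nan]] [[342.41723815 183.43633696]]
t 15.6667 turnz 0.13655918789331167 shift [ 0.3 -0.1 21.9] q [-0.    0.64  1.53 -0.    0.98  0.14] F [ 0.1 -0.8  0.1] gap 0.499736689553074 zax [ 5.e-04 -0.e+00 -1.e+00]
jig tcp [ 58.14 101.72] z 116.80871390928257 yaw err -89.876986662631 zax [ 5.e-04 -0.e+00 -1.e+00] F jig [-0.01 -0.24  0.3 ] M [-0.   -0.03  0.01]k.py:4: RuntimeWarning: Mean of empty slice.
  v,u=np.nonzero(sub); print('knob px',u.mean(),v.mean(),len(u),tojig(onz('top',[[u.mean(),v.mean()]],.047)),proj('top',[jig(58,102,.0535)]))
  ret = ret.dtype.type(ret / rcount)
```

View pics/s3c.png

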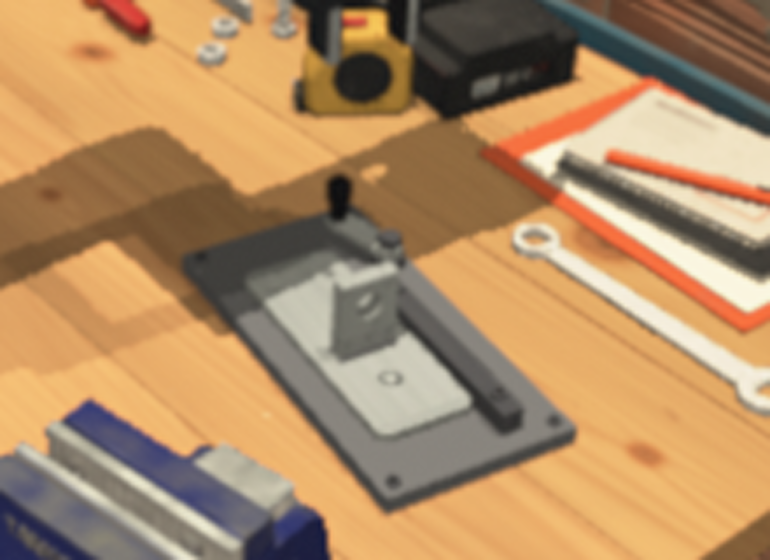

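```bash
python3 -c "
from h import *
f=lambda u,v:(280+u/3.5,190+v/3.5)
print('knob top scene',tojig(onz('scene',[f(339,183)],.052)),'hex',tojig(onz('scene',[f(390,237)],.0345)))
print('top: knob',tojig(onz('top',[(342.7,189.7)],.0535)),'hex',tojig(onz('top',[(362.6,188)],.0345)))
g=cv2.cvtColor(cv2.imread('pics/top0.png'),cv2.COLOR_BGR2GRAY); print(g[180:200,333:370:1])
print(proj('scene',[jig(58,102,.0535),jig(58,102,.0255),jig(58,60,.0345)]))
"
```

```text
knob top scene [[46.1318901 97.2988253]] hex [[57.72362107 56.12047337]]
top: knob [[45.37320483 99.70609107]] hex [[56.74638934 58.85950734]]
[[123 120 122 122 124 121 121 119 121 125 127 126 122 121 118 120 138 141
  143 142 142 142 141 141 141 142 143 142 139 140 140 140 140 140 138 138
  139]
 [117  94  92 100 120 122 122 123 122 121 121 121 121 120 119 121 125 126
  125 121 120 119 122 134 136 139 138 140 142 139 140 140 140 139 140 140
  140]
 [106  83  66  81 106 122 124 122 123 122 122 123 122 123 121 121 123 122
  122 121 121 120 120 124 126 125 124 122 119 115 113 114 111 108 108 109
  116]
 [102  84  68  76  94 121 122 122 120 122 121 123 122 123 122 121 122 122
  122 122 120 122 122 120 120 118 120 116  94  98 118 120 119 118 112 113
  113]
 [114  92  85  84  98 115  99  95  96  96 102 121 124 122 123 123 120 119
  119 119 120 119 119 116 101 102 104 113  85  91 113 112 120 121 121 120
  122]
 [124 118 119 117 112  96  88  87  87  87  89 101 120 122 120 120 117 101
   98 100  95  98 105 121 140 156 129  98  81  83  90  96 118 123 121 121
  122]
 [124 123 123 118  96  88  
[... 1531 characters left out ...]
4 123 120 105 103 105 103 103 103 107 118 120 119 119 123 123 122
  122 123 122 123 122 122 121 123 123 123 122 123 121 122 123 121 123 122
  122]
 [123 123 123 120 106 104 105 104 105 108 119 123 122 123 123 122 124 123
  123 124 123 123 123 123 123 123 123 123 123 122 123 122 122 122 121 121
  123]
 [125 123 123 121 121 120 116 111 120 121 123 123 123 123 122 123 124 124
  125 122 123 122 122 122 122 123 122 123 122 122 122 123 123 123 122 123
  122]
 [124 124 123 123 124 123 123 121 122 124 123 123 123 124 124 123 122 123
  123 123 122 122 122 123 122 123 123 122 123 123 123 123 123 122 122 120
  121]]
[[380.59495762 239.1475148 ]
 [380.083802   249.97549619]
 [390.5611363  256.70946912]]
```

Request:
{"api": "play_rows", "payload": {
  "rows": [
    [[0, 0, 0], [-0.8, -6, 6], 0.5],
    [[0, 0, 0], [-0.8, -6.3, 8], 0.5],
    [[0, 0, -6], [0, 0, 0], 0.5],
    [[0, 0, -6], [0, 0, 0], 0.5],
    [[0, 0, -5], [0, 0, 6], 0.5],
    [[0, 0, 0], [0, 0, 10], 0.5],
    [[0, 0, 0], [0, 0, 10], 0.5],
    [[0, 0, 0], [0, 0, 8], 0.5],
    [[0, 0, 0], [0, 0, 4], 0.5],
    [[0, 0, 0], [0, 0, 0], 0.5]
  ]
}}

```text
t: 16.55
tcp_pos: [0.5971, 0.1102, 0.0625]
tool_rot: [0.653, 0.758, -0.001, -0.001]
force: [0.4, -0.4, 0.3]
finger_gap: 0.502
gripper_force: 0.0
```

```bash
python3 j.py;python3 -c "
from h import *
need(jig(45.8,100.2,.039),8.5)
save('scene','s4')
im=cv2.imread('pics/s4.png')[190:300,320:470]
cv2.imwrite('pics/s4c.png',cv2.resize(im,(750,550),interpolation=cv2.INTER_CUBIC))"
```

```text
jig tcp [44.57 99.89] z 62.52739244785025 yaw err -73.07960816359602 zax [-0.0033 -0.     -1.    ] F jig [ 0.47 -0.29  0.3 ] M [-0.03  0.03  0.  ]
t 16.55 turnz -0.00960816359599903 shift [-0.1  1.3 23.5] q [-0.    0.7   1.59 -0.    0.85 -0.15] F [ 0.4 -0.4  0.3] gap 0.5019445831308625 zax [-0.0033 -0.     -1.    ]
```

View pics/s4c.png

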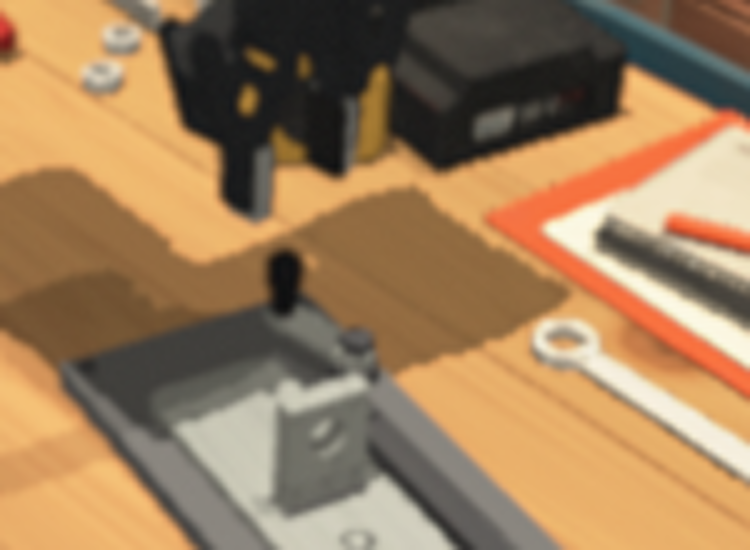

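```bash
python3 -c "
from h import *
p,r,s=pose(); Y=r.as_matrix()[:,1]; Z=r.as_matrix()[:,2]
for dz in (-5,2,8):
  print(dz,((proj('scene',[p+Z*dz/1000+Y*k for k in(-.021,.021)])-[320,190])*5).round())
D=np.load('pics/s4.npy'); P=dep('scene',D)
for u,v in [(235,190),(325,150),(285,265),(284,285)]:
  a=P[190+v//5,320+u//5]; print((u,v),a.round(4),tojig(a).round(1))
print((proj('scene',[jig(45.8,100,.0535),jig(45.8,100,.03)])-[320,190])*5)
"
```

```text
-5 [[246. 246.]
 [314. 208.]]
2 [[245. 260.]
 [313. 221.]]
8 [[245. 272.]
 [313. 233.]]
(235, 190) [0.5661 0.1019 0.1026] [15.1 87.2]
(325, 150) [0.6198 0.1097 0.0982] [ 67.1 102.7]
(285, 265) [0.5943 0.1021 0.0547] [43.  91.5]
(284, 285) [0.5928 0.103  0.0446] [41.3 92.1]
[[280.48339831 255.49188261]
 [278.5767666  301.16069876]]
```

```bash
python3 -c "
from h import *
P=dep('scene',np.load('pics/s4.npy')); im=cv2.imread('pics/s4.png')
for u in (368,386,388):
  for v in range(214,246,2): print(u,v,(P[v,u]*1000).round(),im[v,u])
P=dep('top',np.load('pics/t2.npy')) 
"; ls pics
```

```text
368 214 [564.  98. 138.] [29 28 28]
368 216 [559.  91. 139.] [27 28 27]
368 218 [565.  98. 129.] [27 27 27]
368 220 [565.  99. 124.] [27 27 27]
368 222 [566.  99. 118.] [28 27 27]
368 224 [564.  97. 116.] [28 26 27]
368 226 [564.  96. 111.] [27 27 26]
368 228 [565.  97. 105.] [27 26 25]
368 230 [566.  98. 100.] [26 26 24]
368 232 [565.  97.  96.] [60 73 86]
368 234 [  -5. -607.  685.] [107 166 224]
368 236 [645. 196.   2.] [109 180 237]
368 238 [638. 186.   5.] [107 178 235]
368 240 [634. 181.   4.] [ 79 131 181]
368 242 [631. 177.   1.] [ 67 110 151]
368 244 [627. 172.   1.] [ 65 107 147]
386 214 [620. 108. 114.] [21 22 23]
386 216 [620. 107. 109.] [23 23 24]
386 218 [622. 110. 102.] [22 23 25]
386 220 [620. 107. 100.] [22 22 24]
386 222 [620. 107.  95.] [22 22 22]
386 224 [620. 107.  90.] [30 43 58]
386 226 [709. 207.  -0.] [ 91 151 207]
386 228 [700. 197.   3.] [106 177 233]
386 230 [696. 192.   1.] [106 176 233]
386 232 [690. 185.   2.] [ 77 128 175]
386 234 [686. 179.   1.] [ 65 107 147]
386 236 [680. 173.   1.] [ 65 107 146]
386 238 [676. 167.   1.] [ 64 107 145]
386 240 [672. 
[... 158 characters left out ...]
111.] [37 40 42]
388 218 [622. 103. 106.] [37 40 41]
388 220 [622. 103. 101.] [42 45 46]
388 222 [622. 102.  96.] [46 48 49]
388 224 [621. 101.  93.] [51 67 83]
388 226 [708. 199.   5.] [ 94 154 210]
388 228 [706. 197.   1.] [107 178 234]
388 230 [700. 189.   2.] [ 93 154 212]
388 232 [696. 184.   0.] [ 66 109 149]
388 234 [689. 176.   1.] [ 65 107 147]
388 236 [685. 171.   0.] [ 65 108 147]
388 238 [676. 161.   3.] [ 64 106 144]
388 240 [673. 156.   2.] [ 64 106 144]
388 242 [665. 147.   4.] [ 64 106 145]
388 244 [664. 146.  -0.] [ 67 110 152]
crj.png
s1.npy
s1.png
s1c.png
s2.npy
s2.png
s2c.png
s3.npy
s3.png
s3c.png
s4.npy
s4.png
s4c.png
scene0.npy
scene0.png
t2.npy
t2.png
top0.npy
top0.png
```

```bash
python3 -c "
from h import *
for n,(u0,u1,v0,v1),c in (('s1',(265,325,140,180),(.5366,.3444)),('s2',(370,400,200,262),(.5318,.0128)),('s3',(355,405,180,250),(.6108,.11)),('s4',(360,395,200,240),(.597,.110))):
  P=dep('scene',np.load(f'pics/{n}.npy'))[v0:v1,u0:u1].reshape(-1,3); im=cv2.imread(f'pics/{n}.png')[v0:v1,u0:u1].reshape(-1,3)
  near=(np.hypot(P[:,0]-c[0],P[:,1]-c[1])<.065)&(P[:,2]>.06)&(im.max(1)<60)
  z=np.sort(P[near,2]); print(n,len(z),z[:15].round(3))
"
```

```text
s1 301 [0.165 0.165 0.166 0.166 0.166 0.166 0.166 0.167 0.168 0.168 0.168 0.168
 0.169 0.169 0.17 ]
s2 698 [0.151 0.151 0.151 0.151 0.152 0.152 0.152 0.153 0.153 0.153 0.154 0.154
 0.154 0.154 0.154]
s3 444 [0.143 0.144 0.145 0.145 0.146 0.146 0.148 0.148 0.148 0.149 0.149 0.149
 0.149 0.15  0.151]
s4 577 [0.089 0.09  0.09  0.09  0.09  0.091 0.093 0.093 0.093 0.093 0.094 0.094
 0.094 0.095 0.095]
```

Request:
{"api": "play_rows", "payload": {
  "rows": [
    [[0, 0, 0], [0, 1.2, 5], 0.5],
    [[0, 0, 0], [0, 0, 6], 0.5],
    [[0, 0, 0], [0, 0, 6], 0.5],
    [[0, 0, 0], [0, 0, 4], 0.5],
    [[0, 0, 0], [0, 0, 2], 0.5],
    [[0, 0, 0], [0, 0, 0], 0.5],
    [[0, 0, 0], [0, 0, 0], 0.5]
  ]
}}

```text
t: 17.18
tcp_pos: [0.5995, 0.1104, 0.0411]
tool_rot: [0.653, 0.758, -0.0, -0.0]
force: [-0.3, -0.0, -0.3]
finger_gap: 0.498
gripper_force: 0.0
```

```bash
python3 j.py; python3 -c "
from h import *
save('scene','s5')
im=cv2.imread('pics/s5.png')[190:300,320:470]
cv2.imwrite('pics/s5c.png',cv2.resize(im,(750,550),interpolation=cv2.INTER_CUBIC))
P=dep('scene',np.load('pics/s5.npy'))
for u in (366,368,386,388):
  for v in range(226,256,2): print(u,v,(P[v,u]*1000).round(),im[v-190,u-320])
"
```

```text
jig tcp [ 46.87 100.49] z 41.148834980821746 yaw err -73.04254863495856 zax [-3.e-04  0.e+00 -1.e+00] F jig [-0.32 -0.05 -0.33] M [-0.   -0.02  0.03]
366 226 [554.  91. 118.] [29 28 29]
366 228 [554.  90. 113.] [27 26 26]
366 230 [566. 105.  96.] [28 27 27]
366 232 [565. 103.  93.] [28 27 27]
366 234 [567. 105.  86.] [28 28 28]
366 236 [568. 106.  80.] [26 24 24]
366 238 [567. 105.  76.] [35 47 58]
366 240 [572. 111.  66.] [ 72 106 138]
366 242 [627. 180.   2.] [ 67 108 148]
366 244 [620. 171.   4.] [ 65 107 147]
366 246 [617. 167.   2.] [ 65 107 148]
366 248 [612. 160.   2.] [ 65 107 147]
366 250 [608. 156.   1.] [ 66 108 148]
366 252 [590. 132.  16.] [ 63  84 105]
366 254 [587. 129.  14.] [61 64 65]
368 226 [559.  90. 116.] [28 28 27]
368 228 [565.  98. 105.] [29 28 28]
368 230 [568. 101.  98.] [28 27 27]
368 232 [566.  98.  95.] [27 27 26]
368 234 [568. 101.  88.] [27 26 25]
368 236 [567. 100.  84.] [28 28 27]
368 238 [567.  98.  80.] [28 27 25]
368 240 [570. 102.  72.] [54 62 69]
368 242 [631. 177.   1.] [ 73 107 139]
368 244 [627. 173.  -0.] [ 66 108 148]
368 246 [622. 166.   0.
[... 611 characters left out ...]
4 106 147]
386 250 [644. 129.   1.] [ 58  96 132]
386 252 [637. 120.   4.] [ 57  86 115]
386 254 [622. 103.  15.] [ 85  97 106]
388 226 [623. 103.  86.] [30 32 33]
388 228 [622. 101.  82.] [35 36 38]
388 230 [623. 102.  76.] [37 40 41]
388 232 [623. 102.  71.] [38 44 48]
388 234 [688. 175.   3.] [ 56  91 125]
388 236 [683. 169.   2.] [ 66 109 148]
388 238 [678. 162.   2.] [ 64 106 145]
388 240 [672. 156.   2.] [ 64 107 144]
388 242 [668. 150.   2.] [ 64 106 145]
388 244 [662. 143.   3.] [ 68 111 152]
388 246 [659. 140.  -0.] [ 66 109 149]
388 248 [650. 129.   4.] [ 66 109 150]
388 250 [646. 125.   3.] [ 64 105 145]
388 252 [641. 119.   3.] [ 64 106 146]
388 254 [637. 114.   2.] [ 70 106 140]
```

View pics/s5c.png

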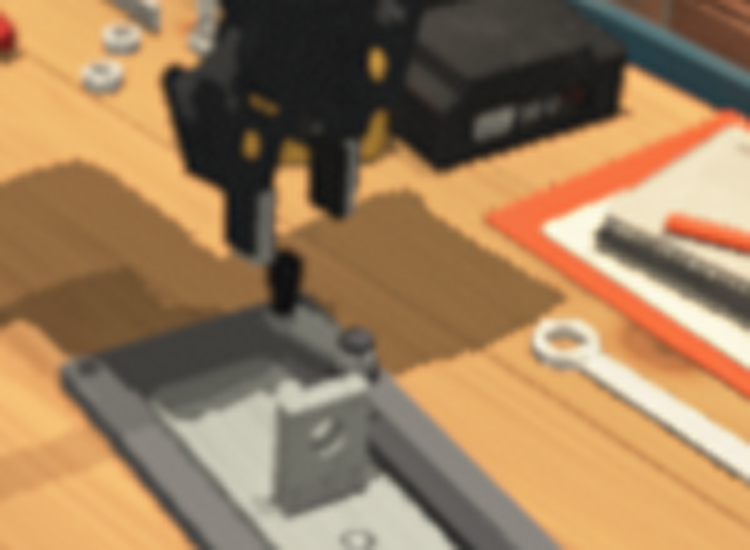

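The picture shows both fingertips level with the knob's top, at about z = 0.07 m, with the knob at crop (285, 280). The tips therefore stand higher than the TCP suggests, so I'm going 20 mm lower while watching the force.

Request:
{"api": "play_rows", "payload": {
  "rows": [
    [[0, 0, 0], [0, -1, 2], 0.5],
    [[0, 0, 0], [0, 0, 3], 0.5],
    [[0, 0, 0], [0, 0, 3], 0.5],
    [[0, 0, 0], [0, 0, 3], 0.5],
    [[0, 0, 0], [0, 0, 0], 0.5]
  ]
}}

```text
t: 17.65
tcp_pos: [0.598, 0.1102, 0.0296]
tool_rot: [0.653, 0.758, -0.0, -0.0]
force: [0.4, -0.2, 0.3]
finger_gap: 0.502
gripper_force: 0.0
```

Request:
{"api": "play_rows", "payload": {
  "rows": [
    [[0, 0, 0], [0, 0, 2], 0.5],
    [[0, 0, 0], [0, 0, 3], 0.5],
    [[0, 0, 0], [0, 0, 2], 0.5],
    [[0, 0, 0], [0, 0, 1], 0.5],
    [[0, 0, 0], [0, 0, 0], 0.5],
    [[0, 0, 0], [0, 0, 0], 0.5]
  ]
}}

```text
t: 18.15
tcp_pos: [0.5985, 0.1103, 0.0222]
tool_rot: [0.653, 0.758, -0.0, -0.0]
force: [-0.2, 0.1, 0.1]
finger_gap: 0.501
gripper_force: 0.0
```

Request:
{"api": "play_rows", "payload": {
  "rows": [
    [[0, 0, 0], [0, 0, 0], 0.6],
    [[0, 0, 0], [0, 0, 0], 0.7],
    [[0, 0, 0], [0, 0, 0], 0.75],
    [[0, 0, 0], [0, 0, 0], 0.8],
    [[0, 0, 0], [0, 0, 0], 0.85],
    [[0, 0, 0], [0, 0, 0], 0.9],
    [[0, 0, 0], [0, 0, 0], 0.9],
    [[0, 0, 0], [0, 0, 0], 0.9]
  ],
  "grip_force": 20
}}

```text
t: 18.82
tcp_pos: [0.5982, 0.1103, 0.0224]
tool_rot: [0.653, 0.758, -0.0, -0.0]
force: [-1.0, 1.1, 2.0]
finger_gap: 0.171
gripper_force: 19.5
```

```bash
python3 j.py
```

```text
jig tcp [ 45.62 100.18] z 22.44409093832156 yaw err -73.04398944562877 zax [-7.e-04  0.e+00 -1.e+00] F jig [-1.14  0.93  2.02] M [ 0.05  0.3  -0.06]
```

Request:
{"api": "play_rows", "payload": {
  "rows": [
    [[0, 0, -3], [0, 0, 0], 0.9],
    [[0, 0, 0], [0, -4.45, 0], 0.9],
    [[0, 0, -6], [0, 0, 0], 0.9],
    [[0, 0, 0], [0, -4.45, 0], 0.9],
    [[0, 0, -6], [0, 0, 0], 0.9],
    [[0, 0, 0], [0, -4.45, 0], 0.9],
    [[0, 0, -6], [0, 0, 0], 0.9],
    [[0, 0, 0], [0, -4.45, 0], 0.9],
    [[0, 0, -6], [0, 0, 0], 0.9],
    [[0, 0, 0], [0, 0, 0], 0.9]
  ]
}}

```text
t: 19.65
tcp_pos: [0.5804, 0.1041, 0.0224]
tool_rot: [0.459, 0.889, -0.0, -0.001]
force: [-3.4, 1.4, 4.4]
finger_gap: 0.17
gripper_force: 20.3
```

```bash
cat >> j.py <<'E'
d=tojig(p)-[58,60]; print('theta',np.degrees(np.arctan2(-d[0],d[1])),'r',np.hypot(*d),'gap',s['finger_gap'],s['gripper_force'])
E
python3 j.py
```

```text
jig tcp [28.95 91.43] z 22.40611494344228 yaw err -46.17777700633197 zax [-2.3e-03  1.0e-04 -1.0e+00] F jig [-3.6   0.86  4.41] M [ 0.39  0.49 -0.01]
theta 42.74582542079357 r 42.80211886316039 gap 0.17030289369871812 20.261312127113342
```

Request:
{"api": "play_rows", "payload": {
  "rows": [
    [[0, 0, -2], [0, 0, 0], 0.9],
    [[0, 0, 0], [-0.2, -4.35, 0], 0.9],
    [[0, 0, -6], [0, 0, 0], 0.9],
    [[0, 0, 0], [-0.2, -4.35, 0], 0.9],
    [[0, 0, -6], [0, 0, 0], 0.9],
    [[0, 0, 0], [-0.2, -4.35, 0], 0.9],
    [[0, 0, -6], [0, 0, 0], 0.9],
    [[0, 0, 0], [0, -4.35, 0], 0.9],
    [[0, 0, -6], [0, 0, 0], 0.9],
    [[0, 0, 0], [0, -4.35, 0], 0.9],
    [[0, 0, -6], [0, 0, 0], 0.9],
    [[0, 0, 0], [0, 0, 0], 0.9]
  ]
}}

```text
t: 20.65
tcp_pos: [0.5652, 0.0866, 0.0223]
tool_rot: [0.196, 0.981, -0.001, -0.003]
force: [-5.8, 0.6, 6.7]
finger_gap: 0.169
gripper_force: 20.6
```

```bash
python3 j.py
```

```text
jig tcp [16.47 71.92] z 22.306060786902705 yaw err -14.14889087894435 zax [-5.9e-03 -8.0e-04 -1.0e+00] F jig [-5.8  -0.25  6.71] M [-0.05  1.06 -0.06]
theta 73.98520734585178 r 43.208696094181896 gap 0.16873190860886317 20.595381259918213
```

Request:
{"api": "play_rows", "payload": {
  "rows": [
    [[0, 0, -2], [0.4, 0, 0], 0.9],
    [[0, 0, 0], [0.2, -4, 0], 0.9],
    [[0, 0, -5], [0, 0, 0], 0.9],
    [[0, 0, 0], [0.2, -4, 0], 0.9],
    [[0, 0, -5], [0, 0, 0], 0.9],
    [[0, 0, 0], [0, -3.8, 0], 0.9],
    [[0, 0, -2], [0, 0, 0], 0.9],
    [[0, 0, 0], [0, 0, 0], 0.9],
    [[0, 0, 0], [0, 0, 0], 0.9]
  ]
}}

```text
t: 21.4
tcp_pos: [0.5613, 0.0762, 0.0222]
tool_rot: [0.076, 0.997, -0.0, -0.003]
force: [-6.1, 2.4, 7.1]
finger_gap: 0.171
gripper_force: 20.6
```

```bash
python3 j.py; python3 -c "
from h import *
save('top','t6')"
```

```text
jig tcp [14.08 60.99] z 22.24750952147813 yaw err -0.32294071216077924 zax [-0.006  0.    -1.   ] F jig [-6.37  1.52  7.05] M [0.29 0.98 0.01]
theta 88.70907608698204 r 43.934046571077985 gap 0.1708209023047731 20.644594430923462
```

Request:
{"api": "play_rows", "payload": {
  "rows": [
    [[0, 0, 0], [-0.3, -0.7, 0], 0.9],
    [[0, 0, 0], [0, -0.5, 0], 0.9],
    [[0, 0, 0], [0, 0, 0], 0.9],
    [[0, 0, 0], [0, 0, 0], 0.9]
  ]
}}

```text
t: 21.78
tcp_pos: [0.5611, 0.0754, 0.0222]
tool_rot: [0.076, 0.997, 0.0, -0.003]
force: [-5.9, 3.8, 7.8]
finger_gap: 0.172
gripper_force: 20.7
```

```bash
python3 j.py
```

```text
jig tcp [14.05 60.25] z 22.240314758765575 yaw err -0.3192530558565849 zax [-6.4e-03  7.0e-04 -1.0e+00] F jig [-6.41  2.9   7.81] M [0.58 1.03 0.11]
theta 89.67963272565842 r 43.948520183583035 gap 0.1720191640270169 20.67122519016266
```

Request:
{"api": "play_rows", "payload": {
  "rows": [
    [[0, 0, 0], [0, 0, 0], 0.8],
    [[0, 0, 0], [0, 0, 0], 0.7],
    [[0, 0, 0], [0, 0, 0], 0.6],
    [[0, 0, 0], [0, 0, 0], 0.55],
    [[0, 0, 0], [0, 0, 0], 0.55],
    [[0, 0, 0], [0, 0, 0], 0.55],
    [[0, 0, 0], [0, 0, -4], 0.55],
    [[0, 0, 0], [0, 0, -8], 0.55],
    [[0, 0, 0], [0, 0, -14], 0.55],
    [[0, 0, 0], [0, 0, -18], 0.55],
    [[0, 0, 0], [0, 0, -20], 0.55],
    [[0, 0, 0], [0, 0, -20], 0.55]
  ]
}}

```text
t: 22.78
tcp_pos: [0.5646, 0.075, 0.1077]
tool_rot: [0.074, 0.997, -0.0, 0.0]
force: [0.1, 0.3, 0.7]
finger_gap: 0.452
gripper_force: 0.0
```

Request:
{"api": "play_rows", "payload": {
  "rows": [
    [[0, 0, 0], [0, 10, -15], 0.5],
    [[0, 0, 0], [0, 20, -10], 0.5],
    [[0, 0, 0], [0, 25, 0], 0.5],
    [[0, 0, 0], [0, 25, 0], 0.5],
    [[0, 0, 0], [0, 25, 0], 0.5],
    [[0, 0, 0], [0, 25, 0], 0.5],
    [[0, 0, 0], [0, 25, 0], 0.5],
    [[0, 0, 0], [0, 25, 0], 0.5],
    [[0, 0, 0], [0, 15, 0], 0.5],
    [[0, 0, 0], [0, 5, 0], 0.5],
    [[0, 0, 0], [0, 0, 0], 0.5]
  ]
}}

```text
t: 23.7
tcp_pos: [0.594, 0.2737, 0.1316]
tool_rot: [0.073, 0.997, -0.0, 0.0]
force: [-0.1, -0.5, -1.2]
finger_gap: 0.498
gripper_force: 0.0
```

```bash
python3 -c "
from h import *
a,_=save('top','t7'); b,D=save('scene','s7')
x=cv2.resize(a[170:255,315:450,::-1],(540,340),interpolation=cv2.INTER_CUBIC)
cv2.imwrite('pics/t7c.png',x)
P=dep('scene',D); q=P[190:350,330:460].reshape(-1,3); J=np.c_[tojig(q),q[:,2]*1000]
for n,x0,x1,y0,y1 in(('hole end',-25,25,-65,-50),('tail',-25,5,70,80),('mid',-25,-20,-5,30)):
  m=(J[:,0]>x0)&(J[:,0]<x1)&(J[:,1]>y0)&(J[:,1]<y1)&(J[:,2]<30); print(n,m.sum(),np.median(J[m,2]))
print(sense()['force'],sense()['t'])"
```

```text
hole end 131 19.417637639948303
tail 42 19.87414348078881
mid 33 20.00973330358391
[-0.5303971  -0.34277856  0.44571911] 23.8
```

View pics/t7c.png

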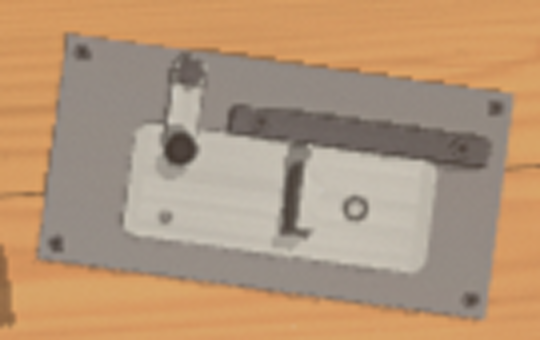

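The top picture shows the bracket square along the fence, with the pin inside the hole at crop (355, 208). The keeper lies straight across the tail, from its pivot at (188, 70) to the knob at (180, 148). The gripper is clear of everything.

```bash
python3 -c "
from station import *
print(sign_off())"
```

```text
the job is handed in; nothing more can be done
None
```

The bracket is seated flat over the pin and along the fence, the keeper is turned straight across the tail (within about 2° of square), everything is released, and the job was handed in at about 24 s of the 72 s allowed.

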